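Shut, pin and cover the glass mould

TASK

Put the hinged glass-blowing mould away: swing its open half fully shut, then drop the long pin from the wooden block fully home through both lugs so that its head sits on the upper lug. Last, take the flat steel plate off the bench and lay it flat and centred over the mould's mouth. Let go of everything and leave the short pin, the wooden cup, the jar and the pot where they are.

Things in the scene. Friction and masses are not known exactly. Their poses are not given: they have to be found in the camera images.
- mould: Fixed two-part mould; origin at its underside centre on the bench, z up. Dark base plate 150 x 200 x 10 mm. Upright eight-sided aluminium tube, 92 mm across, 44 mm bore, 12 to 110 mm high, split along x = 0: +x half fixed, -x half swings about an upright hinge on the +y side (barrel 18 mm thick, 100 mm high). Each half has a flat lug on the -y side (see lug_hole).
- half (a joint): Opening of the swinging half in rad: 0 fully shut (a firm stop), larger = swung open towards the mould's -x side. Opening turns it clockwise seen from above. The hinge is slightly stiff (about 1 to 1.5 N at the post) and stays where it is left.
- mould_hinge (a point): Point on the upright hinge axis, at bench height: 64 mm from the mould's origin along its +y.
- post_top (a point): Top centre of the round upright grip post, 16 mm diameter, on a bracket of the swinging half; bare from 72 to 138 mm high. When shut it stands at x = -100, y = -20 mm in the mould's frame, 46 mm of free space from the wall. It turns freely in a grasp from above, so the tool need not turn while it swings.
- lug_hole (a point): Each half has a steel lug 36 mm square with a 15 mm upright hole: fixed lug 30 to 44 mm high, swinging lug 48 to 64 mm high; in line when shut. This point: centre of the fixed lug's hole at its upper face, 44 mm above the bench, at x = 0, y = -82 mm in the mould's frame.
- mouth (a point): Centre of the mould's open top, level with the rim, 110 mm above the bench.
- block: Heavy fixed wooden pin block 150 x 66 x 50 mm high, origin at its underside centre, long side along its x; two blind holes 35 mm deep at x = -42 and +42 mm hold the two pins upright (either pin in either hole).
- pin: The long pin: steel, 88 mm long, upright, z up along it, origin at the foot. Shank 12 mm diameter, 48 mm long, coned nose (8 mm across at the foot, full size after 7 mm); then a plain round head 24 mm diameter, 40 mm tall. In the block its foot is 15 mm above the bench and 13 mm of shank shows under the head. Fully home in the mould its foot is 16 mm above the bench.
- pin_grip (a point): Point on the long pin's axis inside its head, 72 mm above the foot: a good height to grip.
- short_pin: The other pin, to be left alone: 12 mm shank 35 mm long, flat disc head 38 mm across and 12 mm thick that rests on the block. Origin at the foot.
- cover: Flat steel plate 110 x 66 x 6 mm lying on the bench, about 0.3 kg; origin at the centre of its underside, x along its length, z up. Grip it across the 66 mm width. It may lie over the mouth in any turn.
- wet_cup: Bystander: dark wooden cup, 76 mm across, 70 mm tall; origin underside centre.
- wax_jar: Bystander: closed jar, 64 mm across, 85 mm tall; origin underside centre.
- ash_pot: Bystander: dark steel pot, 110 mm across, 100 mm tall; origin underside centre.
Mind the look-alikes: they are no part of the job. What is shaped like the cover but orange or red is not meant.

How it is judged:
By the outcome, as a careful person would: the job done as asked, in the order asked, and still so for the second after the job is handed in, with the robot touching nothing.
It also fails if it takes over 72 s, if anything falls off the work surface, if the arm or the gripper's body presses on something with over 40 N, if the wrist force passes 120 N, or if a joint passes its speed limit or range.

ROBOT

A 6-joint arm with a two-finger parallel gripper is mounted at the origin on the work surface. World frame = base frame: x ahead of the robot, y to its left, z up, the work surface at z = 0. Lengths are in m, angles in rad, forces in N, time in s.
With the tool pointing down it reaches from about 0.375 to 0.9 m from the base axis. Payload 3.1 kg.
Tool frame: the origin (TCP) lies midway between the tips of the shut fingers; the grasp point (between the pads) lies 19 mm behind it; x points along the fingers, z is the direction in which the jaws open and shut, and the axes are right-handed (so a half turn about x gives the same grasp; the last joint's range is limited). The gripper opens to 85 mm and grips with 20 to 120 N. Pads are 22 mm wide; open, the fingers measure 114 mm over their backs; the gripper's body (76 mm by 85 mm) begins 54 mm behind the grasp point. The pads swing forward as they close: fully open they stand 13 mm farther back than shut.
Start: joints at [1.115, 0.527, 1.433, -0, 1.181, -0.178], TCP at [0.171, 0.601, 0.231] pointing down, gripper open.
Joint ranges: [-3.08, 3.08], [-0.75, 2.2], [0.22, 2.44], [-1.43, 4.57], [0, 2.65], [-2.85, 2.85]. Speed limits (rad/s): [2.79, 2.79, 3.14, 3.14, 3.14, 3.14].

INTERFACE

Orientations are given as a unit quaternion [x, y, z, w].
In Python, from station import status, snapshot, camera_params, ticket gives the robot as it stands.
- The arm moves only by the tool arm_command, never from a script. Its argument "series" is a list that holds one entry, the list of rows, each a list of 4 numbers: the shift along the tool's x, y, z in mm, then the turn about the tool's x in rad. A call has 1 to 10 rows; each row shifts and turns the commanded pose from where the row before left it, along the tool's axes as they then stand; what a row does not reach is not made up. A row lasts 1/10 s, in which the tool goes at most 50 mm and 8.59 degrees, less where a joint would pass 70% of its speed; a pose out of reach is approached as far as the arm can. A call is refused whole if a number of a shift passes 50 or a number of a turn 0.15, either way. A call with a gripper value outside its range is refused whole. "jaw" is the opening in per cent of the stroke, from 0 (shut) to 100 (fully open), set as the call begins (left out, the last holds). The fingers move at their own pace and stop on an object; "force" is the grip in N (left out, the last holds). Time passes only in rows, so rows that do not move let the fingers close. It gives the time, the measured TCP pose, the force and the opening at its end, in the units of the state.
- status.sense(): the state, without advancing time (a new reading comes with each control period).
- snapshot(name): name is "side" or "top" or "wrist"; returns the picture (480x640x3 uint8, red, green, blue); there is no depth.
- camera_params(name): a dict with "fovy" (degrees; the focal length in pixels is half the picture's height over the tangent of half this angle, whatever the lens; pixels are square), "cx", "cy" (the principal point, pixels), "k1" (the pictures are not rectified: a ray, as slopes to the right and down, at radius r is drawn at 1 + k1 r^2 times it, then the intrinsics apply), "extrinsics" (4x4, takes a point from camera to world coordinates); the wrist camera has in their place "mount" (4x4, takes a point from camera to tool coordinates, whose origin is the TCP and whose axes are the tool frame's). Camera axes: x right, y down, z forward; pixel columns grow to the right and rows downward; lengths in m; the calibration is good to about 2 mm. A picture is of the moment at which its call begins: read the wrist's pose just before it. camera_params takes no time and is no camera call.
- ticket.sign_off(): hands the job in, once; it reports no verdict.
The state is a dict: "t": time; "q": joint angles; "qd": joint speeds; "tau": joint torques, N m; "tcp_pos": TCP position; "tool_rot": TCP orientation; "force": force on the tool from outside, world axes, zero at the start; "ft_torque": the same for the moment, N m; "finger_gap": opening from 0.0 (shut) to 1.0 (fully open).
Only numpy, scipy, OpenCV 4.12 (cv2) and the standard library are available. Lean on these libraries where they do the work, as an engineer would, in place of code of your own. Each camera call takes 0.05 s, during which the arm holds its last target. There are 200 camera calls.

## Working session

There is one attempt and no reset: what is moved stays moved. The work goes in short steps, Python scripts to look and compute and a tool call to move; the robot and the scene stay as the last step left them, time stands still between calls to the robot, and variables do not carry over. Pictures are saved under pics/ and viewed, about 8 in all and at most 12, crops included, and the job is handed in when it is done.

Besides the shell and the picture viewer there is one more tool, called after "Emit:" in YAML: its name, and indented under it one key for each argument. arm_command: Moves the arm, as the interface text tells. Its arguments: {"type":"object","properties":{"series":{"type":"array"},"jaw":{"type":"number"},"force":{"type":"number"}},"required":["series"]}

```bash
mkdir -p pics; ls; cat > h.py <<'E'
import numpy as np, cv2
from station import status, snapshot, camera_params
from scipy.spatial.transform import Rotation as R
def toolT():
    s=status.sense(); T=np.eye(4); T[:3,:3]=R.from_quat(s['tool_rot']).as_matrix(); T[:3,3]=s['tcp_pos']; return T
def cam(n,T=None):
    p=camera_params(n); f=240/np.tan(np.radians(p['fovy'])/2)
    E=np.array(p['extrinsics']) if 'extrinsics' in p else (toolT() if T is None else T)@np.array(p['mount'])
    K=np.array([[f,0,p['cx']],[0,f,p['cy']],[0,0,1]]); return K,np.array([p['k1'],0,0,0,0.]),E
def ray(n,uv,T=None):
    K,d,E=cam(n,T); xy=cv2.undistortPoints(np.array(uv,float).reshape(-1,1,2),K,d).reshape(-1,2)
    return E[:3,3],np.c_[xy,np.ones(len(xy))]@E[:3,:3].T
def onplane(n,uv,z,T=None):
    o,D=ray(n,uv,T); return o+D*((z-o[2])/D[:,2])[:,None]
def proj(n,P,T=None):
    K,d,E=cam(n,T); M=np.linalg.inv(E)
    return cv2.projectPoints(np.array(P,float).reshape(-1,1,3),cv2.Rodrigues(M[:3,:3])[0],M[:3,3],K,d)[0].reshape(-1,2)
def snap(n,f):
    im=snapshot(n); cv2.imwrite('pics/'+f,im[:,:,::-1]); return im
E
python3 - <<'E'
from h import *
for n in ('top','side','wrist'):
    T=toolT(); snap(n,n+'0.png'); K,d,E=cam(n,T); print(n,K[0,0],K[:2,2],d[0],E.round(3).tolist())
print(status.sense()); print(np.array(camera_params('wrist')['mount']).round(3))
E
```

```text
pics
top 608.8708694696763 [321.05663107 237.58762597] 0.04099272977186231 [[-0.028, -0.997, 0.078, 0.392], [-0.999, 0.029, 0.013, -0.052], [-0.015, -0.077, -0.997, 1.366], [0.0, 0.0, 0.0, 1.0]]
side 457.5408486912286 [318.30377027 239.17955109] -0.06935977729640243 [[-0.96, -0.152, 0.235, 0.234], [-0.28, 0.545, -0.79, 0.866], [-0.008, -0.825, -0.566, 0.777], [0.0, 0.0, 0.0, 1.0]]
wrist 369.2089194558401 [322.76384311 235.17299696] -0.05158879417621783 [[0.273, 0.922, 0.276, 0.101], [0.962, -0.261, -0.079, 0.621], [-0.001, 0.287, -0.958, 0.372], [0.0, 0.0, 0.0, 1.0]]
{'t': 0.15, 'q': array([ 1.11551366e+00,  5.28264008e-01,  1.43361728e+00, -1.40496261e-05,
        1.18139152e+00, -1.78483992e-01]), 'qd': array([ 0.00209649, -0.00432258, -0.00429501,  0.00036398, -0.00091036,
        0.00043168]), 'tau': array([ 4.57872975e-04, -4.42745590e+01, -1.78276294e+01, -2.06980758e-04,
        5.58180924e-03, -1.39475708e-05]), 'tcp_pos': array([0.17051812, 0.60071639, 0.23054846]), 'tool_rot': array([-0.42651377,  0.56472461,  0.4259691 ,  0.56366874]), 'force': array([-0.68561788,  0.2085199 , -0.62952453]), 'ft_torque': array([ 0.03921344,  0.01574559, -0.0277347 ]), 'finger_gap': 1.0034558622637524}
[[-0.001 -0.287  0.958 -0.142]
 [ 0.    -0.958 -0.287  0.073]
 [ 1.    -0.     0.001  0.001]
 [ 0.     0.     0.     1.   ]]
```

View pics/top0.png

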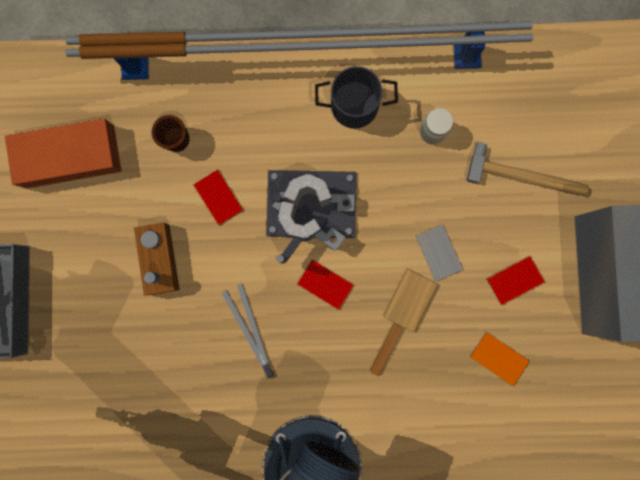

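View pics/side0.png

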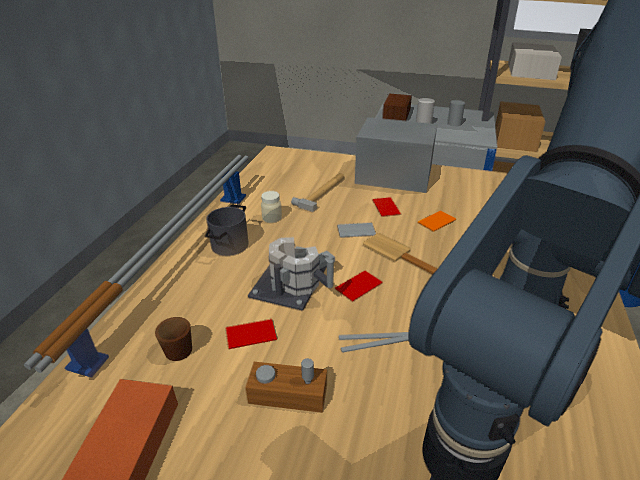

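The grey plate is at top (439,252). The red plates at (219,197), (326,285) and (516,281) and the orange one at (500,358) are look-alikes, so the grey steel one is the cover. The long pin is the tall narrow head at top (150,278), and the short pin's wide disc is at (150,240). The hinge is on the left of the mould (world +y), and the open half is swung towards the robot with its post near (283,258).

```bash
python3 - <<'E'
from h import *
im=cv2.imread('pics/top0.png')
a=cv2.resize(im[160:275,255:370],None,fx=5,fy=5,interpolation=cv2.INTER_CUBIC)
b=cv2.resize(im[215:300,130:185],None,fx=4,fy=4,interpolation=cv2.INTER_CUBIC)
c=cv2.resize(im[220:285,410:470],None,fx=3.5,fy=3.5,interpolation=cv2.INTER_CUBIC)
out=np.zeros((600,800,3),np.uint8); out[:575,:575]=a; out[:340,576:796]=b; out[345:345+c.shape[0],576:576+c.shape[1]]=c
cv2.imwrite('pics/crop1.png',out)
hsv=cv2.cvtColor(im,cv2.COLOR_BGR2HSV)
def show(name,m,z,box):
    x0,y0,x1,y1=box; mm=np.zeros_like(m); mm[y0:y1,x0:x1]=m[y0:y1,x0:x1]
    for c in sorted(cv2.findContours(mm,cv2.RETR_EXTERNAL,cv2.CHAIN_APPROX_NONE)[0],key=cv2.contourArea)[::-1][:3]:
        if cv2.contourArea(c)<30: continue
        r=cv2.minAreaRect(c); B=onplane('top',cv2.boxPoints(r),z)[:,:2]
        e=B[1]-B[0],B[2]-B[1]
        print(name,np.round(r[0],1),'ctr',B.mean(0).round(4),'sides',[round(np.linalg.norm(v),4) for v in e],'ang',[round(np.degrees(np.arctan2(v[1],v[0])),1) for v in e])
grey=((hsv[...,1]<60)&(hsv[...,2]>90)).astype(np.uint8)
show('plate',grey,.006,(410,215,470,285))
show('heads',grey,.103,(130,220,185,300))
wood=((hsv[...,1]>110)&(hsv[...,2]<175)&(hsv[...,2]>40)).astype(np.uint8)
show('block',cv2.morphologyEx(wood|grey,cv2.MORPH_OPEN,np.ones((3,3))),.05,(125,215,190,300))
dark=((hsv[...,1]<90)&(hsv[...,2]<90)).astype(np.uint8)
show('base',cv2.morphologyEx(dark|grey,cv2.MORPH_OPEN,np.ones((5,5))),.01,(255,160,370,275))
E
```

```text
plate [439.  252.5] ctr [ 0.4572 -0.2952] sides [np.float64(0.0654), np.float64(0.1093)] ang [np.float64(-67.7), np.float64(-158.6)]
heads [149.3 238.8] ctr [0.4985 0.3229] sides [np.float64(0.0335), np.float64(0.0328)] ang [np.float64(-45.8), np.float64(-136.2)]
heads [149. 277.] ctr [0.419  0.3239] sides [np.float64(0.0207), np.float64(0.0207)] ang [np.float64(-91.7), np.float64(179.7)]
block [157. 257.] ctr [0.4634 0.322 ] sides [np.float64(0.1391), np.float64(0.182)] ang [np.float64(-91.7), np.float64(179.4)]
base [311. 216.] ctr [ 0.5474 -0.0124] sides [np.float64(0.1983), np.float64(0.2025)] ang [np.float64(-91.8), np.float64(178.2)]
```

View pics/crop1.png

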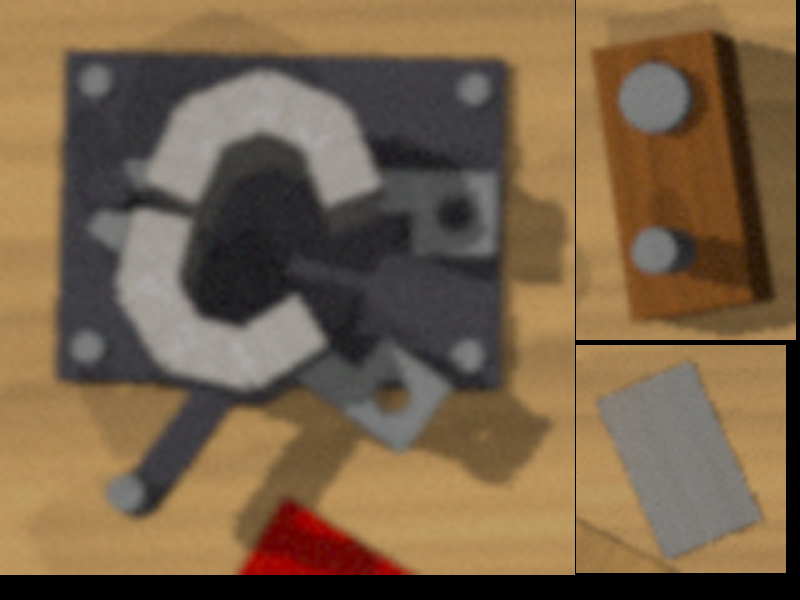

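The crop confirms the targets. The plain grey plate is at (439,252), and the narrow tall head is at (150,277). The post top is at crop (125,493), the fixed lug hole at (457,213) and the swinging hole at (392,400).

```bash
python3 - <<'E'
from h import *
def P(c,z): return onplane('top',[[c[0]/5+255,c[1]/5+160]],z)[0,:2]
cs=np.array([P(c,.01) for c in [(66,52),(507,63),(500,388),(58,380)]])
ctr=cs.mean(0); yv=((cs[0]-cs[1])+(cs[3]-cs[2])); th=np.arctan2(yv[1],yv[0])-np.pi/2
print('sides',[np.linalg.norm(cs[i]-cs[i-1]).round(4) for i in range(4)],'ctr',ctr,'yaw deg',np.degrees(th))
xv=((cs[0]-cs[3])+(cs[1]-cs[2])); print('yaw from x',np.degrees(np.arctan2(xv[1],xv[0])))
Rm=np.array([[np.cos(th),-np.sin(th)],[np.sin(th),np.cos(th)]])
W=lambda p: ctr+Rm@np.array(p)
hg=W((0,.064)); post=P((125,493),.138); lug=P((457,213),.044); sl=P((392,400),.064)
print('hinge',hg,'lug pred',W((0,-.082)),'meas',lug)
for n,p,c in(('post',post,(-.1,-.084)),('sl',sl,(0,-.146))):
    v=Rm.T@(p-hg); print(n,p,'r',np.linalg.norm(v),np.hypot(*c),'open',np.degrees(np.arctan2(c[1],c[0])-np.arctan2(v[1],v[0])))
print('post shut',W((-.1,-.02)))
s=status.sense();print(R.from_quat(s['tool_rot']).as_matrix().round(3))
# side check
for n,p in(('post',[*post,.138]),('pin',[.419,.3239,.103]),('lug',[*lug,.044])): print(n,proj('side',[p]).round(1))
E
```

```text
sides [np.float64(0.1484), np.float64(0.1988), np.float64(0.1467), np.float64(0.1976)] ctr [ 0.57386489 -0.0143713 ] yaw deg -2.961303373375778
yaw from x -2.845855872483917
hinge [0.57717122 0.04954324] lug pred [ 0.56962865 -0.0962618 ] meas [ 0.57016162 -0.09166316]
post [0.44765239 0.04871289] r 0.12952149647395106 0.13059862173851608 open 36.70163446177034
sl [ 0.48758077 -0.06070163] r 0.1420576654660821 0.146 open 36.13772045292194
post shut [ 0.47296519 -0.02917844]
[[-0.001 -0.962  0.273]
 [-0.002  0.273  0.962]
 [-1.     0.    -0.002]]
post [[330.8 260.5]]
pin [[307.5 363.2]]
lug [[300.5 250.8]]
```

Emit:
arm_command:
  series:
    - [[0, -20, -22, 0], [0, -30, -33, 0], [0, -30, -33, 0], [0, -30, -33, 0], [0, -30, -33, 0], [0, -30, -33, 0], [0, -30, -33, 0], [0, -30, -33, 0], [0, -30, -33, 0], [0, -30, -33, 0]]
  jaw: 100

```text
t: 1.15
tcp_pos: [0.3629, 0.2135, 0.2313]
tool_rot: [-0.426, 0.564, 0.426, 0.564]
force: [0.1, 0.2, 0.9]
finger_gap: 1.0
```

Emit:
arm_command:
  series:
    - [[0, -30, -33, 0], [0, -30, -33, 0], [0, -30, -33, 0], [0, -20, -20, 0], [0, -7, -7, 0], [0, 0, 0, 0], [0, 0, 0, 0]]

```text
t: 1.85
tcp_pos: [0.4396, 0.0627, 0.231]
tool_rot: [-0.426, 0.564, 0.427, 0.564]
force: [-0.2, -0.4, 0.2]
finger_gap: 0.996
```

```bash
cat >> h.py <<'E'
def to(p):
    T=toolT(); d=T[:3,:3].T@(np.array(p)-T[:3,3])*1000; print('tcp',T[:3,3].round(4),'shift mm',d.round(1))
E
python3 - <<'E'
from h import *
T=toolT(); np.save('T1.npy',T); snap('wrist','w1.png'); to([.4477,.0487,.231])
K,d,E=cam('wrist',T)
for n,p in (('post',[.4477,.0487,.138]),('lug',[.5696,-.0963,.044]),('swl',[.4876,-.0607,.064]),('hinge',[.577,.0495,.11])): print(n,proj('wrist',[p],T).round(0))
E
```

```text
tcp [0.4394 0.0631 0.2311] shift mm [  0.  -11.9 -11.6]
post [[305. 255.]]
lug [[210. 365.]]
swl [[208. 297.]]
hinge [[351. 381.]]
```

View pics/w1.png

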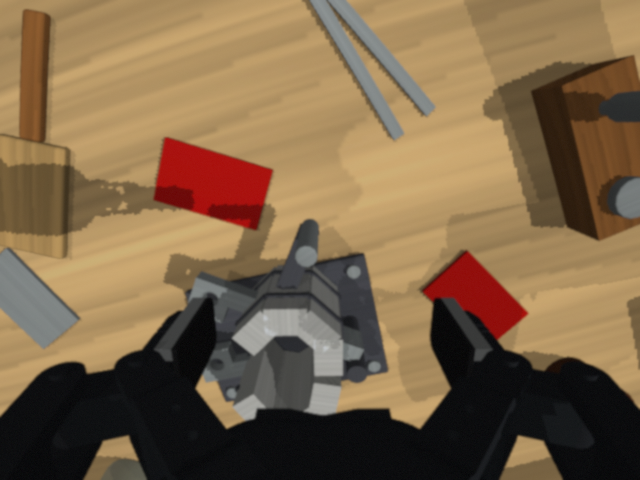

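The post shows at (305,255), exactly where the top-view estimate projects. I'm descending on it and gripping.

Emit:
arm_command:
  series:
    - [[0, -12, -12, 0], [0, 0, 0, 0], [35, 0, 0, 0], [35, 0, 0, 0], [35, 0, 0, 0], [25, 0, 0, 0], [6, 0, 0, 0], [0, 0, 0, 0]]

```text
t: 2.7
tcp_pos: [0.448, 0.0481, 0.0948]
tool_rot: [-0.426, 0.565, 0.427, 0.563]
force: [0.1, -1.0, 0.9]
finger_gap: 1.001
```

Emit:
arm_command:
  series:
    - [[0, 0, 0, 0], [0, 0, 0, 0], [0, 0, 0, 0], [0, 0, 0, 0], [0, 0, 0, 0], [0, 0, 0, 0], [0, 0, 0, 0], [0, 0, 0, 0]]
  jaw: 0
  force: 30

```text
t: 3.5
tcp_pos: [0.4494, 0.047, 0.0959]
tool_rot: [-0.427, 0.564, 0.426, 0.565]
force: [-0.6, -0.2, 6.3]
finger_gap: 0.178
```

```bash
python3 - <<'E'
from h import *
s=status.sense(); T=toolT(); print(s['tcp_pos'],s['force'],s['finger_gap'])
hg=np.array([.5772,.0495]); p=s['tcp_pos'][:2]; v=p-hg; print('r',np.linalg.norm(v))
a0=np.arctan2(v[1],v[0]); r=np.linalg.norm(v)
a1=np.arctan2(-.0292-.0495,.4730-.5772)%(2*np.pi)
a0%=2*np.pi; print(np.degrees(a0),np.degrees(a1))
prev=p
for k in range(1,13):
    a=a0+(a1-a0)*k/12; q=hg+r*np.array([np.cos(a),np.sin(a)]); d=T[:3,:3].T@np.r_[q-prev,0]*1000; print(d.round(1)); prev=q
E
```

```text
[0.44936026 0.04700722 0.09592561] [-0.60099656 -0.17748855  6.27803854] 0.1780445079577507
r 0.12786403932213292
181.1170851210136 217.0629597347836
[ 0.  -2.1 -6.3]
[ 0.  -2.4 -6.2]
[ 0.  -2.8 -6.1]
[ 0.  -3.1 -5.9]
[ 0.  -3.4 -5.8]
[ 0.  -3.7 -5.6]
[ 0.  -4.  -5.4]
[ 0.  -4.2 -5.2]
[ 0.  -4.5 -4.9]
[ 0.  -4.8 -4.7]
[ 0.  -5.  -4.4]
[ 0.  -5.2 -4.2]
```

Emit:
arm_command:
  series:
    - [[0, -2.1, -6.3, 0], [0, -2.4, -6.2, 0], [0, -2.8, -6.1, 0], [0, -3.1, -5.9, 0], [0, -3.4, -5.8, 0], [0, -3.7, -5.6, 0], [0, -4, -5.4, 0], [0, -4.2, -5.2, 0], [0, -4.5, -4.9, 0], [0, 0, 0, 0]]

```text
t: 4.5
tcp_pos: [0.4639, -0.0111, 0.0958]
tool_rot: [-0.426, 0.564, 0.426, 0.564]
force: [-0.4, 0.6, 5.7]
finger_gap: 0.178
```

Emit:
arm_command:
  series:
    - [[0, -4.8, -4.7, 0], [0, -2.5, -2.2, 0], [0, -2.5, -2.2, 0], [0, 0, 0, 0]]

```text
t: 4.9
tcp_pos: [0.4708, -0.022, 0.0958]
tool_rot: [-0.426, 0.564, 0.427, 0.564]
force: [-0.9, 1.0, 5.5]
finger_gap: 0.178
```

Emit:
arm_command:
  series:
    - [[0, -2.6, -2.1, 0], [0, -2.6, -2.1, 0], [0, 0, 0, 0], [0, 0, 0, 0]]

```text
t: 5.3
tcp_pos: [0.4716, -0.0235, 0.0957]
tool_rot: [-0.423, 0.565, 0.429, 0.564]
force: [-3.0, 15.1, 9.9]
finger_gap: 0.181
```

The force rose to 15 N at the stop, with the tool 5–6 mm short of the estimate in +y. That agrees with the lug hole as seen directly, so the mould sits about 5 mm further towards +y. I'm releasing, rising and checking from above.

Emit:
arm_command:
  series:
    - [[0, 0, 0, 0], [0, 0, 0, 0], [0, 0, 0, 0], [0, 0, 0, 0], [0, 0, 0, 0], [-30, 0, 0, 0], [-40, 0, 0, 0], [-40, 0, 0, 0], [-40, 0, 0, 0], [0, 0, 0, 0]]
  jaw: 100

```text
t: 6.3
tcp_pos: [0.4782, -0.0286, 0.2504]
tool_rot: [-0.43, 0.562, 0.423, 0.567]
force: [1.1, 0.5, 0.2]
finger_gap: 1.0
```

Emit:
arm_command:
  series:
    - [[0, 0, 45, 0], [0, 0, 45, 0], [0, 0, 45, 0], [0, 0, 45, 0], [0, 0, 45, 0], [0, 0, 0, 0], [0, 0, 0, 0]]

```text
t: 7.0
tcp_pos: [0.5355, 0.1895, 0.2441]
tool_rot: [-0.427, 0.565, 0.427, 0.563]
force: [-0.7, 0.1, 0.9]
finger_gap: 1.0
```

```bash
python3 - <<'E'
from h import *
T=toolT(); np.save('T2.npy',T); w=snap('wrist','w2.png'); t=snap('top','t2.png')
print(T.round(4).tolist()); to([.419,.3239,.24])
out=np.zeros((600,800,3),np.uint8); out[:320,:427]=cv2.resize(w,(427,320),interpolation=cv2.INTER_AREA)
out[:575,428:800]=cv2.resize(t[160:275,290:364],None,fx=5,fy=5,interpolation=cv2.INTER_CUBIC)[:575,:372-2+2] if 0 else cv2.resize(t[160:275,290:364],(372,575),interpolation=cv2.INTER_CUBIC)
out[325:600,:425]=cv2.resize(t[215:300,130:261],(425,275),interpolation=cv2.INTER_CUBIC)
cv2.imwrite('pics/c2.png',out[:,:,::-1])
print('pin in wrist',proj('wrist',[[.419,.3239,.103]],T))
E
```

```text
[[-0.0022, -0.9626, 0.2711, 0.5355], [-0.0009, 0.2711, 0.9626, 0.1895], [-1.0, 0.0019, -0.0014, 0.2441], [0.0, 0.0, 0.0, 1.0]]
tcp [0.5354 0.188  0.2445] shift mm [  4.6 149.2  98.8]
pin in wrist [[462.58014756  13.66408377]]
```

View pics/c2.png

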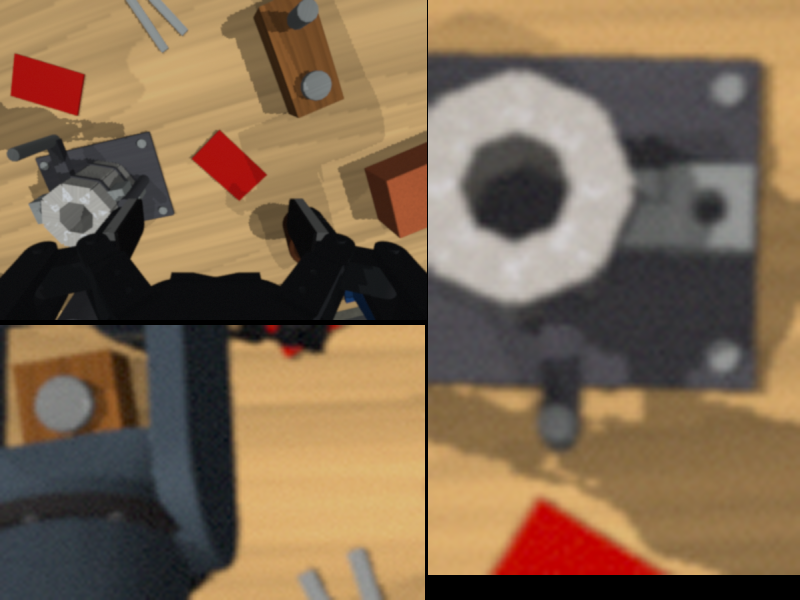

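The mould is shut: the octagon is closed, and the post stands at (558,425) in the crop. I'm going to hover over the long pin, and refining the hole from the top picture.

Emit:
arm_command:
  series:
    - [[0, 30, 20, 0], [0, 30, 20, 0], [0, 30, 20, 0], [0, 30, 20, 0], [5, 29, 19, 0], [20, 0, 0, 0], [20, 0, 0, 0], [0, 0, 0, 0], [0, 0, 0, 0]]

```text
t: 8.0
tcp_pos: [0.4202, 0.3237, 0.2004]
tool_rot: [-0.426, 0.565, 0.426, 0.564]
force: [-0.8, -1.0, 1.2]
finger_gap: 1.002
```

```bash
python3 - <<'E'
from h import *
t=cv2.imread('pics/t2.png')[:,:,::-1] if 0 else cv2.imread('pics/t2.png'); hsv=cv2.cvtColor(t,cv2.COLOR_BGR2HSV)
print('lug hole',onplane('top',[[345.9,201.4]],.064)[0], 'post',onplane('top',[[290+(558-428)/5.027,245]],.138)[0])
m=((hsv[...,1]<60)&(hsv[...,2]>125)).astype(np.uint8); m[:,:260]=0;m[:,332:]=0;m[:165]=0;m[240:]=0
m=cv2.morphologyEx(m,cv2.MORPH_OPEN,np.ones((3,3)))
c=max(cv2.findContours(m,0,1)[0],key=cv2.contourArea); (x,y),r=cv2.minEnclosingCircle(c); bb=cv2.boundingRect(c)
print(bb,(x,y),r,'mouth',onplane('top',[[x,y],[bb[0]+bb[2]/2-.5,bb[1]+bb[3]/2-.5]],.11))
T=toolT(); w=snap('wrist','w3.png'); np.save('T3.npy',T)
print(status.sense()['q'].round(3)); to([.419,.3239,.2]); print('pin pred',proj('wrist',[[.419,.3239,.103]],T))
h=cv2.cvtColor(w,cv2.COLOR_RGB2HSV); g=((h[...,1]<60)&(h[...,2]>110)).astype(np.uint8); g[300:]=0
for c in cv2.findContours(cv2.morphologyEx(g,cv2.MORPH_OPEN,np.ones((5,5))),0,1)[0]:
    if cv2.contourArea(c)>150: print(cv2.minEnclosingCircle(c),cv2.contourArea(c))
E
```

```text
lug hole [ 0.57010229 -0.09006188  0.064     ] post [ 0.47305824 -0.02444586  0.138     ]
(279, 174, 52, 47) (303.8718566894531, 197.58773803710938) 26.25606918334961 mouth [[ 0.57443638 -0.00159672  0.11      ]
 [ 0.57562898 -0.00293572  0.11      ]]
[ 0.446  0.442  1.701 -0.     0.998 -0.846]
tcp [0.4208 0.3241 0.201 ] shift mm [ 1.   1.6 -0.6]
pin pred [[321.44513374 234.70863884]]
((321.1495666503906, 235.3119659423828), 16.15321922302246) 746.0
((84.5, 127.0), 95.95972442626953) 3509.5
```

View pics/w3.png

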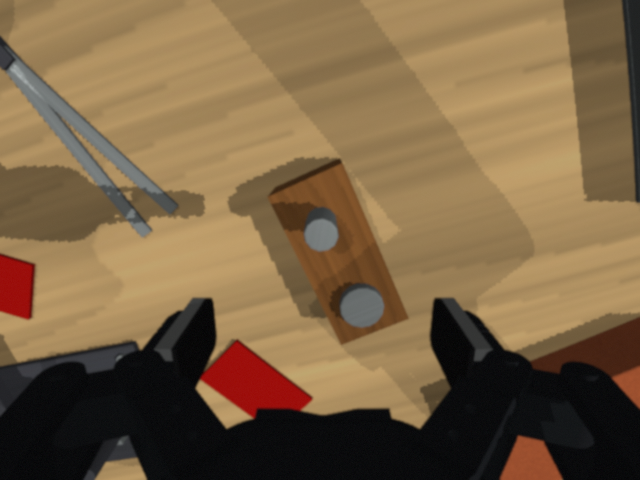

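The long pin's head centre is at (321,235), as predicted (321,235). I'm descending, gripping and lifting.

Emit:
arm_command:
  series:
    - [[0, 1.6, -0.6, 0], [30, 0, 0, 0], [30, 0, 0, 0], [30, 0, 0, 0], [25, 0, 0, 0], [10, 0, 0, 0], [4, 0, 0, 0], [0, 0, 0, 0], [0, 0, 0, 0]]

```text
t: 8.95
tcp_pos: [0.4192, 0.3252, 0.0725]
tool_rot: [-0.426, 0.563, 0.426, 0.565]
force: [0.3, 0.8, -0.0]
finger_gap: 1.002
```

Emit:
arm_command:
  series:
    - [[0, 0, 0, 0], [0, 0, 0, 0], [0, 0, 0, 0], [0, 0, 0, 0], [0, 0, 0, 0], [0, 0, 0, 0], [0, 0, 0, 0], [0, 0, 0, 0]]
  jaw: 0
  force: 60

```text
t: 9.75
tcp_pos: [0.4182, 0.3245, 0.0717]
tool_rot: [-0.426, 0.564, 0.426, 0.564]
force: [-0.5, -1.9, 5.6]
finger_gap: 0.262
```

Emit:
arm_command:
  series:
    - [[-15, 0, 0, 0], [-20, 0, 0, 0], [-30, 0, 0, 0], [-30, 0, 0, 0], [-30, 0, 0, 0], [-20, 0, 0, 0], [0, 0, 0, 0], [0, 0, 0, 0]]

```text
t: 10.55
tcp_pos: [0.4177, 0.3246, 0.2156]
tool_rot: [-0.426, 0.564, 0.426, 0.564]
force: [0.2, -0.6, -1.6]
finger_gap: 0.263
```

```bash
python3 - <<'E'
from h import *
to([.57,-.0905,.215]); s=status.sense(); print(s['finger_gap'],s['force'])
E
```

```text
tcp [0.4177 0.3246 0.2156] shift mm [   0.5 -260.  -357.7]
0.2629334984409189 [ 0.24916522 -0.61167502 -1.57714862]
```

Emit:
arm_command:
  series:
    - [[0, -20, -26, 0], [0, -28, -38.5, 0], [0, -28, -38.5, 0], [0, -28, -38.5, 0], [0, -28, -38.5, 0], [0, -28, -38.5, 0], [0, -28, -38.5, 0], [0, -28, -38.5, 0], [0, -26, -36, 0], [0, -18, -26, 0]]

```text
t: 11.55
tcp_pos: [0.5705, -0.093, 0.2137]
tool_rot: [-0.425, 0.565, 0.426, 0.564]
force: [0.2, 0.3, -2.1]
finger_gap: 0.264
```

Emit:
arm_command:
  series:
    - [[0, 0, 0, 0.13], [0, 0, 0, 0.135], [0, 0, 0, 0.135], [0, 0, 0, 0.135], [0, 0, 0, 0.135], [0, 0, 0, 0.135], [0, 0, 0, 0.135], [0, 0, 0, 0.135], [0, 0, 0, 0.135], [0, 0, 0, 0.13]]

```text
t: 12.55
tcp_pos: [0.5693, -0.0897, 0.2135]
tool_rot: [0.019, 0.709, -0.018, 0.705]
force: [-0.0, -0.5, -1.7]
finger_gap: 0.264
```

```bash
python3 - <<'E'
from h import *
T=toolT(); np.save('T4.npy',T); print(T.round(3).tolist()); to([.5701,-.0905,.215])
w=snap('wrist','w4.png'); sd=snap('side','s4.png')
pc=lambda z,a=T: (a[:3,3]+np.array([0,0,z]))
foot=T[:3,3].copy(); foot[2]-=.057
print('foot wrist',proj('wrist',[foot],T),'side',proj('side',[foot]),'lug64 wrist',proj('wrist',[[.5701,-.0905,.064]],T),'side',proj('side',[[.5701,-.0905,.064]]))
out=np.zeros((600,800,3),np.uint8); out[:420,:560]=cv2.resize(w,(560,420),interpolation=cv2.INTER_AREA)
x,y=proj('side',[[.57,-.05,.1]])[0].astype(int); cr=sd[y-60:y+60,x-50:x+50]; out[:288,560:]=cv2.resize(cr,(240,288),interpolation=cv2.INTER_CUBIC); print(x-50,y-60)
cv2.imwrite('pics/c4.png',out[:420,:,::-1])
E
```

```text
[[-0.005, 0.052, 0.999, 0.569], [0.002, 0.999, -0.052, -0.09], [-1.0, 0.002, -0.005, 0.214], [0.0, 0.0, 0.0, 1.0]]
tcp [ 0.5693 -0.0897  0.2135] shift mm [-1.5 -0.8  0.9]
foot wrist [[321.9349981  258.98634673]] side [[299.31258684 216.03456265]] lug64 wrist [[323.7273044  220.51313521]] side [[300.18519063 245.01274139]]
244 182
```

View pics/c4.png

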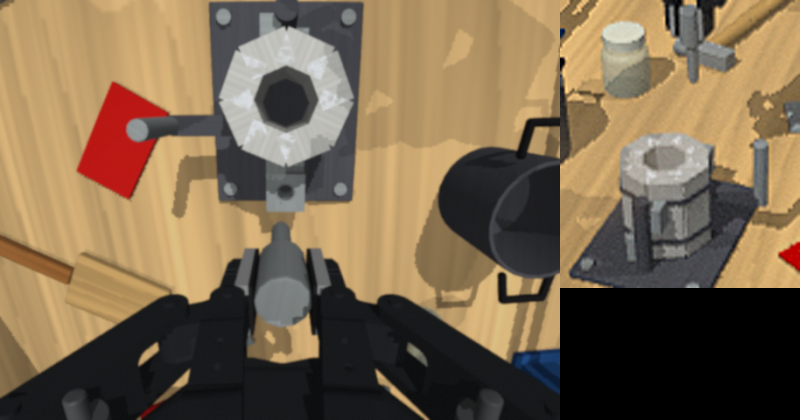

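The pin hangs upright, with its foot at wrist (321,256) and side (300,215), both close to prediction. The lug hole appears at (327,219), about 3 px right of the prediction, so I'm measuring it precisely.

```bash
python3 - <<'E'
from h import *
T=np.load('T4.npy'); w=cv2.imread('pics/w4.png'); g=cv2.GaussianBlur(cv2.cvtColor(w,cv2.COLOR_BGR2GRAY),(3,3),0)
print(g[206:232:2,308:348:2]); print(); print(g[246:276:3,296:350:3])
m=(g[208:231,315:340]<80).astype(np.uint8)
n,l,st,c=cv2.connectedComponentsWithStats(m)
for i in range(1,n): print(st[i],c[i]+[315,208], onplane('wrist',[c[i]+[315,208]],.064,T)[0])
print('foot',onplane('wrist',[[321,256]],.157,T)[0],T[:3,3])
h=cv2.cvtColor(w,cv2.COLOR_BGR2HSV); b=((h[...,1]<50)&(h[...,2]>120)).astype(np.uint8); b=cv2.morphologyEx(b,cv2.MORPH_OPEN,np.ones((3,3)))
b[200:]=0;b[:20]=0; b[:,:240]=0;b[:,410:]=0
c=max(cv2.findContours(b,0,1)[0],key=cv2.contourArea); bb=cv2.boundingRect(c); print(bb)
E
```

```text
[[ 95  97  98  97  98 100 100  99  97  96  97  97  97  97  96  95  94  94
   94  92]
 [ 94  95  95  95  97  97  95  95  94  94  95  96  97  97  96  95  94  94
   96  94]
 [ 95  95  94  95  97  95  90  84  81  80  83  88  93  96  96  95  95 102
  116 116]
 [ 95  94  94  95  95  88  76  63  55  52  56  67  80  91  97 100 104 119
  138 139]
 [ 94  94  93  94  89  75  56  43  40  39  40  44  61  85 109 123 132 139
  144 141]
 [ 95  94  93  92  82  65  48  40  39  39  40  40  52  83 119 139 143 144
  145 140]
 [105  95  94  94  87  66  53  47  43  42  44  48  57  81 115 137 143 144
  144 141]
 [120 106 104 109 102  71  60  57  54  54  55  58  63  80 114 136 144 144
  144 141]
 [137 133 132 130 115  80  63  63  63  63  64  65  66  86 121 138 143 144
  144 140]
 [143 143 142 140 129 104  75  68  71  72  75  75  79 107 131 142 144 144
  144 141]
 [143 143 143 143 139 128 108  93  90  90  89  93 109 129 141 144 144 145
  144 141]
 [143 143 143 144 145 141 132 122 116 113 114 122 135 141 145 145 144 144
  144 141]
 [142 143 143 144 147 146 140 141 141 140 142 144 146 147 148 145 144 144
  144 
[... 246 characters left out ...]
112 111 112 109  91  91  91 100 117 121 157 174 171 174 173]
 [170 125 114 112 111 100  82  86  91  90  88  99 120 160 174 171 174 173]
 [177 128 115 112 110  84  79  87  92  90  87  86 128 173 174 172 174 174]
 [178 130 118 118 120  80  79  87  92  91  88  85 151 181 175 171 174 173]
 [181 168 164 163 159  87  79  88  93  92  88  86 154 182 176 172 174 175]
 [182 179 177 173 161  86  80  88  93  92  89  85 145 182 176 172 174 175]
 [183 180 178 175 159  83  81  87  92  92  90  85 130 181 177 172 175 175]]
[  2   3  17  15 214] [325.40654206 217.77570093] [ 0.57157835 -0.08827941  0.064     ]
foot [ 0.56883906 -0.0876651   0.157     ] [ 0.56926523 -0.08967288  0.21353289]
(250, 20, 154, 171)
```

Emit:
arm_command:
  series:
    - [[0, 0, 2.6, 0], [25, 0, 0, 0], [25, 0, 0, 0], [20, 0, 0, 0], [10, 0, 0, 0], [2, 0, 0, 0], [0, 0, 0, 0]]

```text
t: 13.35
tcp_pos: [0.5735, -0.0904, 0.1343]
tool_rot: [0.016, 0.707, -0.016, 0.707]
force: [0.3, -0.0, -1.0]
finger_gap: 0.264
```

```bash
python3 - <<'E'
from h import *
T=toolT(); np.save('T5.npy',T); w=snap('wrist','w5.png')
P=T[:3,3]; foot=P+T[:3,0]*.057
print(P,'foot',proj('wrist',[foot],T),'hole',proj('wrist',[[.5715,-.0885,.064]],T))
cv2.imwrite('pics/c5.png',cv2.resize(w[170:320,250:400],(600,600),interpolation=cv2.INTER_CUBIC)[:,:,::-1])
E
```

```text
[ 0.57354195 -0.09039065  0.13428083] foot [[321.46725777 258.83717884]] hole [[318.00515229 248.4357352 ]]
```

View pics/c5.png

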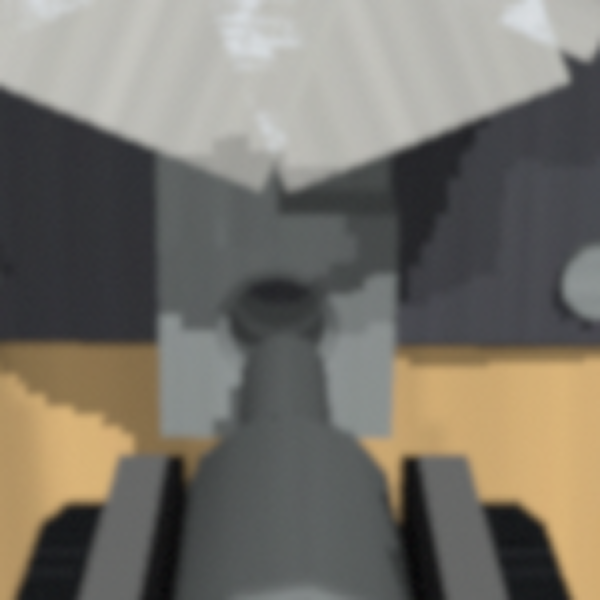

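The hole is centred at crop column 278 and the pin at 286, so the pin needs about 1 mm towards -x. I'm working out the y offset from the rows.

```bash
python3 - <<'E'
from h import *
T=np.load('T5.npy')
print('hole',onplane('wrist',[[319.5,251]],.064,T)[0]); zf=T[2,3]-.057
print('foot',onplane('wrist',[[321.4,258.8]],zf,T)[0],onplane('wrist',[[321.4,260.7]],zf,T)[0])
print('hole top edge',proj('wrist',[[.572,-.0895+d,.064] for d in (.0075,0,-.0075)],T)); to([.572,-.0895,.12])
E
```

```text
hole [ 0.57232642 -0.09018224  0.064     ]
foot [ 0.57350992 -0.09036788  0.07728083] [ 0.5734562  -0.09152726  0.07728083]
hole top edge [[318.30711931 238.1573006 ]
 [318.90890617 249.96075838]
 [319.49952685 261.53591044]]
tcp [ 0.5739 -0.0905  0.1349] shift mm [14.9  1.  -2. ]
```

Emit:
arm_command:
  series:
    - [[0, 0.6, -1.5, 0], [5, 0, 0, 0], [5, 0, 0, 0], [5, 0, 0, 0], [5, 0, 0, 0], [5, 0, 0, 0], [4, 0, 0, 0], [0, 0, 0, 0]]

```text
t: 14.2
tcp_pos: [0.5713, -0.0895, 0.1045]
tool_rot: [0.016, 0.707, -0.016, 0.706]
force: [-1.5, -0.3, -2.2]
finger_gap: 0.264
```

```bash
python3 -c "
from h import *
s=status.sense();print(s['tcp_pos'],s['force'],s['ft_torque'],s['finger_gap']);to([.5723,-.09,.0732])"
```

```text
[ 0.57133916 -0.08954429  0.10447547] [-1.53200134 -0.29116781 -2.24699163] [-0.02496436 -0.00180717 -0.03700754] 0.26361440189295293
tcp [ 0.5713 -0.0895  0.1045] shift mm [31.3 -0.4  1. ]
```

The nose is through the upper lug with low force, so I'm continuing down.

Emit:
arm_command:
  series:
    - [[4, 0, 0.3, 0], [4, 0, 0, 0], [4, 0, 0, 0], [4, 0, 0, 0], [4, 0, 0, 0], [0, 0, 0, 0]]

```text
t: 14.8
tcp_pos: [0.5716, -0.0895, 0.0846]
tool_rot: [0.016, 0.707, -0.016, 0.706]
force: [-0.5, -0.2, -2.3]
finger_gap: 0.262
```

Emit:
arm_command:
  series:
    - [[4, 0, 0, 0], [4, 0, 0, 0], [2, 0, 0, 0], [1, 0, 0, 0], [0, 0, 0, 0]]

```text
t: 15.3
tcp_pos: [0.572, -0.0896, 0.0741]
tool_rot: [0.016, 0.707, -0.016, 0.707]
force: [-0.4, -1.0, -1.2]
finger_gap: 0.262
```

Emit:
arm_command:
  series:
    - [[1, 0, 0, 0], [1, 0, 0, 0], [0, 0, 0, 0]]

```text
t: 15.6
tcp_pos: [0.5723, -0.0897, 0.0729]
tool_rot: [0.016, 0.707, -0.016, 0.707]
force: [-0.6, 0.1, 2.1]
finger_gap: 0.263
```

Emit:
arm_command:
  series:
    - [[0, 0, 0, 0], [0, 0, 0, 0], [0, 0, 0, 0], [0, 0, 0, 0], [0, 0, 0, 0], [0, 0, 0, 0]]
  jaw: 60

```text
t: 16.2
tcp_pos: [0.572, -0.0897, 0.0722]
tool_rot: [0.016, 0.707, -0.016, 0.707]
force: [-0.1, -0.4, -0.3]
finger_gap: 0.604
```

Emit:
arm_command:
  series:
    - [[-20, 0, 0, 0], [-30, 0, 0, 0], [-40, 0, 0, 0], [-40, 0, 0, 0], [-30, 0, 0, 0], [0, 0, 0, 0], [0, 0, 0, 0]]

```text
t: 16.9
tcp_pos: [0.572, -0.0896, 0.2328]
tool_rot: [0.016, 0.707, -0.016, 0.707]
force: [-0.4, 0.4, -0.8]
finger_gap: 0.603
```

```bash
python3 - <<'E'
from h import *
T=toolT(); np.save('T6.npy',T); w=snap('wrist','w6.png'); s=snap('side','s6.png'); print(T[:3,3])
x,y=proj('side',[[.57,-.05,.08]])[0].astype(int)
out=np.zeros((600,800,3),np.uint8)
out[:480,:400]=cv2.resize(w[60:300,220:420],(400,480),interpolation=cv2.INTER_CUBIC)
out[:480,400:]=cv2.resize(s[y-60:y+60,x-50:x+50],(400,480),interpolation=cv2.INTER_CUBIC)
cv2.imwrite('pics/c6.png',out[:480,:,::-1])
for z in (.104,.064): print(z,proj('wrist',[[.572,-.0898,z]],T)[0],'side',proj('side',[[.572,-.0898,z]])[0], 'side crop',(proj('side',[[.572,-.0898,z]])[0]-[x-50,y-60])*4+[400,0])
to([.4572,-.2952,.21])
print(status.sense()['q'].round(3))
E
```

```text
[ 0.57203366 -0.08963512  0.23278765]
0.104 [321.49881242 226.12920573] side [298.96698885 232.73805732] side crop [615.86795541 178.95222928]
0.064 [321.57017264 213.94406997] side [299.43720423 245.04739377] side crop [617.74881692 228.18957509]
tcp [ 0.5709 -0.0893  0.2308] shift mm [  21.  -211.  -104.1]
[-0.348  0.466  1.552  0.     1.128 -0.302]
```

View pics/c6.png

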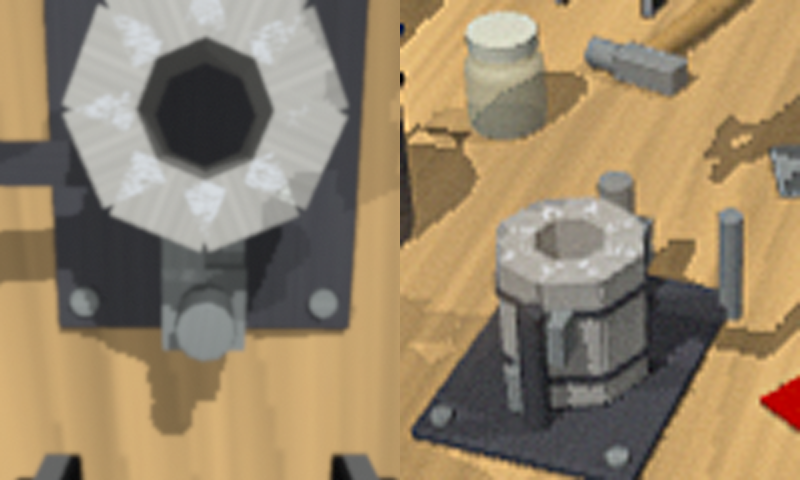

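The pin is home: its head top is at side crop (616,181) against a prediction of (616,179) for z = 0.104, and at wrist (323,226) against (321.5,226). Now the plate. I'll check finger clearance to the wooden paddle beside it while hovering.

Emit:
arm_command:
  series:
    - [[0, -38, -18, 0.113], [0, -38, -18, 0.113], [0, -38, -18, 0.113], [0, -37, -18, 0.113], [0, 0, 0, 0.113], [0, 0, 0, 0.113], [0, 0, 0, 0.113], [0, 0, 0, 0.113], [0, 0, 0, 0.113], [0, 0, 0, 0.113]]
  jaw: 100

```text
t: 18.0
tcp_pos: [0.4694, -0.2201, 0.2303]
tool_rot: [0.394, 0.589, -0.394, 0.586]
force: [0.5, -0.0, -0.0]
finger_gap: 1.0
```

```bash
python3 - <<'E'
from h import *
T=toolT(); print(T.round(3).tolist()); to([.4572,-.2952,.2])
c=np.array([.4572,-.2952]); w=np.array([.373,-.928]); l=np.array([.928,.373])
P=onplane('top',[[410,269.4],[408,268],[439.7,285.7]],.015)[:,:2]
print([( ((p-c)@w).round(4),((p-c)@l).round(4)) for p in P])
E
```

```text
[[-0.004, 0.925, 0.38, 0.469], [0.003, 0.38, -0.925, -0.22], [-1.0, -0.002, -0.004, 0.23], [0.0, 0.0, 0.0, 1.0]]
tcp [ 0.4694 -0.2201  0.2303] shift mm [ 30.2 -39.8  64.9]
[(np.float64(-0.0756), np.float64(-0.0085)), (np.float64(-0.0783), np.float64(-0.0039)), (np.float64(-0.0305), np.float64(-0.0672))]
```

Emit:
arm_command:
  series:
    - [[0, -20, 32, 0], [0, -20, 33, 0], [15, 0, 0, 0], [15, 0, 0, 0], [0, 0, 0, 0], [0, 0, 0, 0]]

```text
t: 18.6
tcp_pos: [0.4578, -0.2955, 0.201]
tool_rot: [0.392, 0.59, -0.392, 0.587]
force: [-0.4, 1.0, -0.0]
finger_gap: 1.002
```

```bash
python3 - <<'E'
from h import *
T=toolT(); np.save('T7.npy',T); w=snap('wrist','w7.png'); to([.4572,-.2952,-.006])
h=cv2.cvtColor(w,cv2.COLOR_RGB2HSV); g=((h[...,1]<50)&(h[...,2]>95)).astype(np.uint8); g=cv2.morphologyEx(g,cv2.MORPH_OPEN,np.ones((7,7)))
for c in cv2.findContours(g,0,1)[0]:
    if cv2.contourArea(c)>3000:
        r=cv2.minAreaRect(c); B=onplane('wrist',cv2.boxPoints(r),.006,T)[:,:2]; print(r[0],cv2.contourArea(c),'ctr',B.mean(0),[(np.linalg.norm(B[i]-B[i-1]).round(4),np.degrees(np.arctan2(*(B[i]-B[i-1])[::-1])).round(1)) for i in range(4)])
E
```

```text
tcp [ 0.4584 -0.2958  0.2018] shift mm [207.8  -0.7  -0.8]
(325.5, 204.5) 7847.0 ctr [ 0.45883722 -0.29683938] [(np.float64(0.1094), np.float64(21.2)), (np.float64(0.0633), np.float64(-67.4)), (np.float64(0.1093), np.float64(-155.7)), (np.float64(0.0691), np.float64(112.7))]
```

View pics/w7.png

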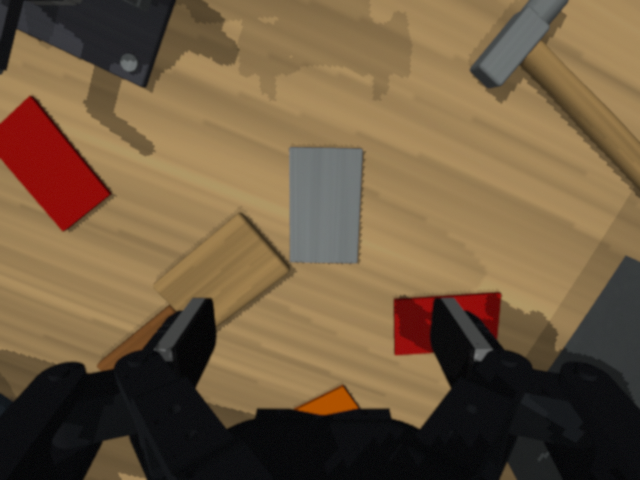

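The grey plate is centred at wrist (325,204), aligned with the jaws, and the two views agree to 2 mm. I'm descending.

Emit:
arm_command:
  series:
    - [[40, 0, 0, 0], [40, 0, 0, 0], [40, 0, 0, 0], [35, 0, 0, 0], [20, 0, 0, 0], [15, 0, 0, 0], [6, 0, 0, 0], [4, 0, 0, 0], [0, 0, 0, 0]]

```text
t: 19.55
tcp_pos: [0.459, -0.2964, 0.0027]
tool_rot: [0.392, 0.588, -0.392, 0.589]
force: [-0.1, 0.1, 0.0]
finger_gap: 1.001
```

Emit:
arm_command:
  series:
    - [[2, 0, 0, 0], [2, 0, 0, 0], [2, 0, 0, 0], [0, 0, 0, 0]]

```text
t: 19.95
tcp_pos: [0.4585, -0.2962, -0.0036]
tool_rot: [0.392, 0.588, -0.392, 0.588]
force: [0.5, 0.8, -0.2]
finger_gap: 1.004
```

Emit:
arm_command:
  series:
    - [[0, 0, 0, 0], [0, 0, 0, 0], [0, 0, 0, 0], [0, 0, 0, 0], [0, 0, 0, 0], [0, 0, 0, 0]]
  jaw: 0
  force: 60

```text
t: 20.55
tcp_pos: [0.4585, -0.2962, -0.0028]
tool_rot: [0.392, 0.588, -0.392, 0.588]
force: [-0.7, -0.0, 5.9]
finger_gap: 0.743
```

The gap of 0.743 follows the same scale as the earlier grips (16→15.1, 24→22.3, 66→63.2), so the plate is held. I'm lifting, and checking.

Emit:
arm_command:
  series:
    - [[-8, 0, 0, 0], [-15, 0, 0, 0], [-30, 0, 0, 0], [-40, 0, 0, 0], [-40, 0, 0, 0], [-40, 0, 0, 0], [-20, 0, 0, 0], [0, 0, 0, 0], [0, 0, 0, 0]]

```text
t: 21.45
tcp_pos: [0.458, -0.2957, 0.1895]
tool_rot: [0.392, 0.588, -0.392, 0.588]
force: [0.7, -0.0, -1.9]
finger_gap: 0.733
```

```bash
python3 - <<'E'
from h import *
T=toolT(); np.save('T8.npy',T); w=snap('wrist','w8.png'); s=status.sense(); print(s['finger_gap'],s['force'],s['ft_torque'])
h=cv2.cvtColor(w,cv2.COLOR_RGB2HSV); g=((h[...,1]<50)&(h[...,2]>95)).astype(np.uint8); g=cv2.morphologyEx(g,cv2.MORPH_OPEN,np.ones((7,7)))
# mouth estimates: from wrist before (w6, z .11) octagon bbox, and from lug/pin
T6=np.load('T6.npy'); w6=cv2.imread('pics/w6.png'); 
h6=cv2.cvtColor(w6,cv2.COLOR_BGR2HSV); b=((h6[...,1]<40)&(h6[...,2]>130)).astype(np.uint8); b=cv2.morphologyEx(b,cv2.MORPH_OPEN,np.ones((3,3)));b[200:]=0
c=max(cv2.findContours(b,0,1)[0],key=cv2.contourArea); bb=cv2.boundingRect(c); print('octo',bb)
print('bore px 322.5,113 ->',onplane('wrist',[[322.5,113]],.11,T6)[0], 'oct ctr', onplane('wrist',[[bb[0]+bb[2]/2-.5,bb[1]+bb[3]/2-.5]],.11,T6)[0])
th=np.radians(-2.9); print('from lug',np.array([.572,-.0897])-np.array([.082*np.sin(th),-.082*np.cos(th)]))
for c in cv2.findContours(g,0,1)[0]:
    if cv2.contourArea(c)>3000: print('plate',cv2.minAreaRect(c),cv2.contourArea(c))
to([.5735,-.0075,.2])
E
```

```text
0.7354762351352886 [-0.47040359  0.69929969 -2.30549654] [-0.04465546 -0.02679362  0.02652548]
octo (252, 23, 141, 163)
bore px 322.5,113 -> [ 0.5754778  -0.00769371  0.11      ] oct ctr [ 0.57540896 -0.00180363  0.11      ]
from lug [ 0.57614862 -0.00780501]
plate ((319.0413818359375, 262.00347900390625), (176.8038330078125, 171.4058837890625), 4.763641834259033) 24642.5
tcp [ 0.4575 -0.2952  0.1884] shift mm [ -11.3  217.7 -221. ]
```

View pics/w8.png

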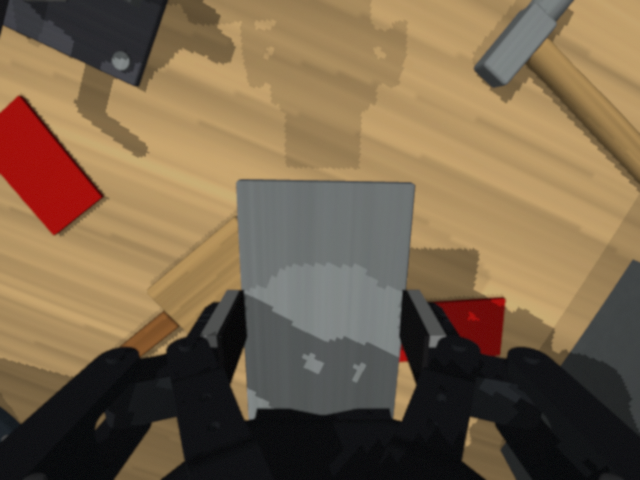

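The plate is held level across its width, with its far edge at rows 181–183, columns 239–413. I'm working out its centre relative to the TCP.

```bash
python3 - <<'E'
from h import *
T=np.load('T8.npy'); z=T[2,3]+.009
q=onplane('wrist',[[239,181],[413,183]],z,T); L=(q-T[:3,3])@T[:3,:3]; print(L.round(4))
off=L.mean(0)[1]-.055; print('plate ctr in tool y',off)
m=np.array([.575,-.008]); 
tgt=m-T[:2,1]*off; print(tgt); to([*tgt,.2])
E
```

```text
[[-0.009   0.0546 -0.0305]
 [-0.009   0.0538  0.0324]]
plate ctr in tool y -0.0008008371351159171
[ 0.57573923 -0.00769199]
tcp [ 0.4575 -0.2952  0.1884] shift mm [ -11.3  219.7 -219.9]
```

Emit:
arm_command:
  series:
    - [[0, 15, -15, 0], [0, 28, -28, 0], [0, 30, -30, 0], [0, 30, -30, 0], [0, 30, -30, 0], [0, 30, -30, 0], [0, 28, -28, 0], [0, 20, -20, 0], [0, 8.7, -8.9, 0], [0, 0, 0, 0]]

```text
t: 22.5
tcp_pos: [0.5759, -0.0072, 0.1874]
tool_rot: [0.391, 0.59, -0.392, 0.588]
force: [-0.1, -0.2, -2.4]
finger_gap: 0.736
```

Emit:
arm_command:
  series:
    - [[25, 0, 0, 0], [20, 0, 0, 0], [10, 0, 0, 0], [0, 0, 0, 0], [0, 0, 0, 0]]

```text
t: 23.0
tcp_pos: [0.5768, -0.0096, 0.1344]
tool_rot: [0.392, 0.588, -0.393, 0.588]
force: [-0.0, 0.8, -2.3]
finger_gap: 0.737
```

```bash
python3 - <<'E'
from h import *
T=toolT(); print(R.from_matrix(T[:3,:3]).as_quat().round(4), T[:3,0].round(4)); to([.5757,-.0077,.110])
E
```

```text
[ 0.3925  0.5881 -0.3926  0.5882] [-1.e-04 -2.e-04 -1.e+00]
tcp [ 0.5768 -0.0096  0.1344] shift mm [24.4 -0.3 -2.2]
```

Emit:
arm_command:
  series:
    - [[10, 0, -1.2, 0], [8, 0, 0, 0], [4, 0, 0, 0], [2, 0, 0, 0], [0, 0, 0, 0]]

```text
t: 23.5
tcp_pos: [0.5761, -0.0074, 0.11]
tool_rot: [0.392, 0.589, -0.392, 0.588]
force: [0.2, -0.2, -2.2]
finger_gap: 0.735
```

Emit:
arm_command:
  series:
    - [[1, 0, 0, 0], [1, 0, 0, 0], [0, 0, 0, 0]]

```text
t: 23.8
tcp_pos: [0.5763, -0.0076, 0.1084]
tool_rot: [0.392, 0.588, -0.392, 0.588]
force: [0.5, 0.3, -2.8]
finger_gap: 0.734
```

```bash
python3 - <<'E'
from h import *
s=status.sense(); print(s['force'],s['ft_torque']); to([.5757,-.0077,.107])
E
```

```text
[ 0.45426578  0.34729647 -2.83497574] [-0.00895839  0.02218403 -0.00981056]
tcp [ 0.5763 -0.0076  0.1084] shift mm [ 1.4 -0.6 -0.1]
```

Emit:
arm_command:
  series:
    - [[1, 0, 0, 0], [0.7, 0, 0, 0], [0, 0, 0, 0]]

```text
t: 24.1
tcp_pos: [0.5764, -0.0076, 0.1072]
tool_rot: [0.392, 0.588, -0.392, 0.589]
force: [-1.0, 0.5, 3.9]
finger_gap: 0.738
```

Emit:
arm_command:
  series:
    - [[0.7, 0, 0, 0], [0, 0, 0, 0]]

```text
t: 24.3
tcp_pos: [0.5765, -0.0076, 0.1072]
tool_rot: [0.392, 0.588, -0.392, 0.589]
force: [-2.8, -0.3, 6.9]
finger_gap: 0.74
```

Contact is at z = 0.1072, as predicted. I'm releasing, rising and moving clear.

Emit:
arm_command:
  series:
    - [[0, 0, 0, 0], [0, 0, 0, 0], [0, 0, 0, 0], [0, 0, 0, 0], [0, 0, 0, 0], [-10, 0, 0, 0], [-30, 0, 0, 0], [-40, 0, 0, 0], [-40, 0, 0, 0], [0, 0, 0, 0]]
  jaw: 100

```text
t: 25.3
tcp_pos: [0.5803, -0.0082, 0.2327]
tool_rot: [0.394, 0.584, -0.39, 0.593]
force: [0.1, 0.3, -0.8]
finger_gap: 1.002
```

Emit:
arm_command:
  series:
    - [[0, -15, 30, 0], [0, -15, 35, 0], [0, -15, 35, 0], [0, -15, 35, 0], [0, -15, 35, 0], [0, -10, 20, 0], [0, 0, 0, 0], [0, 0, 0, 0], [0, 0, 0, 0]]

```text
t: 26.2
tcp_pos: [0.5705, -0.2143, 0.2257]
tool_rot: [0.392, 0.589, -0.392, 0.588]
force: [0.6, -0.5, 0.4]
finger_gap: 1.001
```

```bash
python3 - <<'E'
from h import *
t=snap('top','t9.png'); s=snap('side','s9.png'); print(status.sense()['tcp_pos'],status.sense()['force'])
h=cv2.cvtColor(t,cv2.COLOR_RGB2HSV); g=((h[...,1]<60)&(h[...,2]>105)).astype(np.uint8); m=np.zeros_like(g); m[165:235,270:340]=g[165:235,270:340]
m=cv2.morphologyEx(m,cv2.MORPH_OPEN,np.ones((3,3)))
c=max(cv2.findContours(m,0,1)[0],key=cv2.contourArea); r=cv2.minAreaRect(c); B=onplane('top',cv2.boxPoints(r),.116)[:,:2]; print('mask rect',B.mean(0),[np.linalg.norm(B[i]-B[i-1]).round(4) for i in (0,1)])
x,y=proj('side',[[.57,-.03,.08]])[0].astype(int); print(x,y)
out=np.zeros((600,800,3),np.uint8)
out[:480,:480]=cv2.resize(t[155:275,255:375],(480,480),interpolation=cv2.INTER_CUBIC)
out[:480,480:]=cv2.resize(s[y-75:y+75,x-50:x+50],(320,480),interpolation=cv2.INTER_CUBIC)
cv2.imwrite('pics/c9.png',out[:480,:,::-1])
E
```

```text
[ 0.57080655 -0.21411471  0.22587734] [-0.02329794 -0.60632213 -0.4988096 ]
mask rect [ 0.57429455 -0.00572195] [np.float64(0.1244), np.float64(0.1036)]
292 252
```

View pics/c9.png

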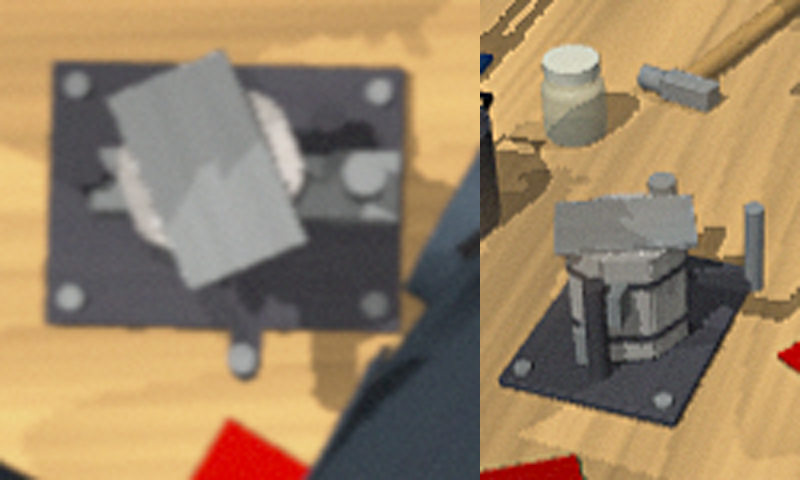

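The plate's corners at crop (108,98), (222,50), (307,240) and (193,290) put its centre at top pixel (306.9,197.4). The bore centre before covering was at (307.5,197.4), so the plate is centred within about 1–2 mm. It lies flat, the pin head is seated and the mould is shut. I'm handing in.

```bash
python3 -c "
from station import ticket; print(ticket.sign_off())"
```

```text
the job is handed in; nothing more can be done
None
```

The job is done and handed in at about 26 s of the 72 s allowed, in the order asked. The sign-off gives no verdict, so these are my own last checks:

- **Mould:** I swung the open half to its stop, where the force rose to 15 N, then let go. The last picture shows it shut.
- **Long pin:** It went through both lugs with about 2 N and is fully home. In the side view after release the head top was where it should be for 104 mm, within about half a pixel. The last picture still shows it there.
- **Plate:** I took the grey steel plate, not the red or orange ones. It touched down at the expected height and lies flat. In the last top picture its centre is within about 1–2 mm of the bore centre.
- **Robot and bystanders:** The gripper is open and touching nothing. I never touched the short pin, cup, jar or pot, but I took no separate final picture of all four.

**Disagreements:** The mould's position from its base plate in the first top view was about 5 mm off in y from what the closed post, the lug hole and the bore showed. I used the latter. Two automatic outline measurements of the rim also came out about 6 mm off in y. The outline of the plate at the end was unreliable too (124 x 104 mm) because it took in part of the rim, so I judged centring from the plate's corners.

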